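# Turn the tyre valve to the top

## Robot

A 6-joint arm with a two-finger parallel gripper is mounted at the origin on a cart in front of the work surface, level with it; the furniture and walls round the work are solid. World frame = base frame: x ahead of the robot, y to its left, z up, the work surface at z = 0. Lengths are in mm, angles in rad, forces in N, time in s.
With the tool pointing down it reaches from about 350 to 975 mm from the base axis. Payload 7.1 kg.
Tool frame: the origin (TCP) lies between the finger pads; the fingertips stand 19 mm ahead of it and the grasp point (between the pads) is the TCP (ctrl.tcp_to_tips is the distance from the TCP to the fingertips, in mm); z points along the fingers, y is the line along which they close (so a half turn about z gives the same grasp; the last joint's range is limited). The gripper opens to 88 mm and grips with 3 to 60 N. Pads are 20 mm wide; open, the fingers measure 115 mm over their backs; the gripper's body (75 mm by 178 mm) begins 61 mm behind the grasp point.
Start: joints at [-1.241, 0.423, 1.63, -0, 1.089, -0.019], TCP at [213.623, -587.341, 241.675] pointing down, gripper open.
Joint ranges: [-3, 3], [-0.9, 2.11], [0.09, 2.58], [-1.31, 4.45], [0.11, 2.69], [-2.54, 2.54]. Speed limits (rad/s): [2.39, 2.39, 3.01, 3.14, 3.14, 3.14].

## Interface

Orientations are given as a rotation vector (axis times angle).
In Python, from workcell import status, optics, ctrl gives the robot as it stands. The module is installed in compiled form; this text tells all that it offers.
- The arm moves only by the shell command python3 -m inch 'ROWS'. ROWS is JSON, a list that holds one entry, the list of rows, each a list of 7 numbers: the shift along the tool's x, y, z in mm, then the turn, a rotation vector about the tool's x, y, z in rad, then the opening in per cent of the stroke, from 0 (shut) to 100 (fully open). A call has 1 to 20 rows; each row is the pose to reach, as a shift and turn from the pose commanded when the call began, along the tool's axes at that moment; what a row does not reach only later rows make up. A row lasts 1/10 s, in which the tool goes at most 50 mm and 8.59 degrees, less where a joint would pass 70% of its speed; a pose out of reach is approached as far as the arm can. A call with a gripper value outside its range is refused whole. The fingers move at their own pace and stop on an object; the grip force is fixed at half the most. Time passes only in rows, so rows that repeat a pose let the fingers close. It gives the time, the measured TCP pose, the force, the opening and the grip force at its end, in the units of the state.
- status.get_obs(): the state, without advancing time (a new reading comes with each control period).
- optics.get_image(name): name is "scene" or "top"; returns a dict with "frame" (480x640x3 uint8, red, green, blue), "fx", "fy", "cx", "cy" (pixels), "rvec" (rotation vector, rad) and "tvec" (3), from world to camera coordinates, as OpenCV has them. Camera axes: x right, y down, z forward; pixel columns grow to the right and rows downward; lengths in mm; the calibration is good to about 2 mm. A picture is of the moment at which its call begins. There is no depth.
- ctrl.close_job(): hands the job in; it is judged then, once.
The state is a dict: "t": time; "qpos": joint angles; "qvel": joint speeds; "joint_torque": joint torques, N m; "ee_pos": TCP position; "orientation": TCP orientation; "ft_force": force on the tool from outside, world axes, zero at the start; "moment": the same for the moment, N m; "width": finger opening in mm; "grasp_force": force on a finger pad.
Only numpy, scipy, OpenCV 4.12 (cv2) and the standard library are available. Lean on these libraries where they do the work, as an engineer would, in place of code of your own. Each camera call takes 0.05 s, during which the arm holds its last target. There are 200 camera calls.

## Task

Turn the spoked wheel on the stand by pushing its spokes round with the fingertips, spoke after spoke and in whichever direction you like, until the tyre valve stands at the very top of the leaning wheel, in line with the stand's pointer, ready for the pump. Push gently and do not grip the spokes; keep off the freshly glued tyre and its rim, and off the valve, and leave the loose things round the stand where they lie. Finish with the wheel at rest.

Things in the scene. Friction and masses are not known exactly. Their poses are not given: they have to be found in the camera images.
- stand: Fixed wheel stand, wooden base 310 x 370 x 15 mm, placed anew at each start. Origin: centre of its underside; x: to the back, y: left, z: up. A wheel 288 mm across leans back on it, its plane rising toward stand +x at 35 deg to the horizontal. In the stand frame: up-slope u = (0.819, 0, 0.574), left v = (0, 1, 0), outward normal of the wheel's face (up and to the front) n = (-0.574, 0, 0.819).
- bridge (a point): Middle of the fixed steel bridge bar that crosses in front of the hub along v: 16 mm wide, 6 mm thick, 18 to 24 mm out from the wheel's mid plane along n, on posts at v = +-165 mm. Fingers in among the spokes cannot pass it: they sweep only the half above it or the half below it, then must come out to take another spoke. Leaning the fingers toward n clears it best.
- pointer (a point): Tip of the pointer: a small steel triangle on a post at the back of the stand, just outside the tyre, 150 mm from the axle at the very top of the slope.
- wheel_centre (a point): Centre of the wheel, on its axle and in its mid plane, 155 mm straight above the stand's origin. Fixed to the stand (stand's axes).
- wheel (a joint): Angle of the wheel, free to turn both ways past full turns: the valve lies at cos(q) u + sin(q) v from the centre. q = 0 or 6.283: valve at the very top; q grows counter-clockwise seen from the front (valve from the top to the left). Starts between 2.27 and 4.01, valve low down. Stiff bearing, about 0.14 N m (2 to 4 N at a spoke): it stays where it is left.
- spokes: Five round aluminium spokes, 12 mm thick, axes 10 mm out from the mid plane along n, free from the hub (radius 22 mm) to the rim (inner radius 92 mm), at 36, 108, 180, 252 and 324 deg from the valve in the joint's sense. At least 40 mm of free room behind them. Frame: turns with the wheel, origin at its centre, x toward the valve, z along n.
- tyre: Black tyre with its aluminium rim, freshly glued: not to be touched. Tyre: 100 to 144 mm radius, 44 mm thick (22 mm to either side of the mid plane); rim inner radius 92 mm. Origin at the wheel's centre, turns with it (x toward the valve, z along n).
- valve: The tyre valve: black rubber foot, brass stem, black cap, 11 to 13 mm thick, standing in from the rim toward the hub midway between two spokes, from 92 to 69 mm radius, 10 mm out from the mid plane. Not to be touched. Origin at the wheel's centre, turns with it (x toward the valve, z along n).
- valve_cap (a point): Centre of the valve's cap, 74 mm from the axle.
- screwdriver: Loose bystander left of the stand: slotted screwdriver, 213 mm long, 28 mm high. Origin under its middle.
- tape_measure: Loose bystander right of the stand: pocket tape measure standing up, 35 x 72 x 62 mm. Origin under its middle.
- tape_roll: Loose bystander right of the stand: roll of masking tape lying flat, 104 mm across, 24 mm high. Origin under its middle.
- glue_bottle: Loose bystander left of the stand: glue bottle lying flat, 162 x 50 x 31 mm. Origin under its middle.
- cork_block: Loose bystander on the front left corner of the stand's base: cork sanding block, 36 x 60 x 26 mm. Origin under its middle.
- mixing_cup_1: Loose bystander on the front right corner of the stand's base: clear plastic mixing cup, 70 mm across, 74 mm high. Origin under its middle.

How it is judged:
By the outcome, as a careful person would: the job done as asked, in the order asked, and still so for the second after the job is handed in, with the robot touching nothing.
It also fails if it takes over 54 s, if anything falls off the work surface, if the arm or the gripper's body presses on something with over 40 N, if the wrist force passes 120 N, or if a joint passes its speed limit or range.

## Working session

There is one attempt and no reset: what is moved stays moved. The work goes in short steps, Python scripts to look and compute and a shell command to move; the robot and the scene stay as the last step left them, time stands still between calls to the robot, and variables do not carry over. Pictures are saved under pics/ and viewed, at most 10 in all, crops included, and the job is handed in when it is done.

```bash
mkdir -p pics; python3 - <<'E'
from workcell import status, optics, ctrl
import cv2
for n in("scene","top"):
    d=optics.get_image(n); cv2.imwrite(f"pics/{n}0.png",d["frame"][:,:,::-1]); print(n,d["fx"],d["fy"],d["cx"],d["cy"],d["rvec"],d["tvec"])
o=status.get_obs(); print(o, ctrl.tcp_to_tips)
E
```

```text
scene 546.939436707325 546.939436707325 327.82138353016717 239.15532769652 [ 0.81647689 -2.52021976  1.17313459] [ 506.61747767  281.67798232 1183.39342864]
top 502.3192206100698 502.3192206100698 326.7138934872371 237.05615856121807 [ 2.21191814 -2.20565625  0.06749834] [  86.26842575  580.07561101 1233.85157728]
{'t': 0.1, 'qpos': array([-1.24099501e+00,  4.23753366e-01,  1.63065125e+00, -2.02034371e-06,
        1.08861471e+00, -1.89412493e-02]), 'qvel': array([ 0.00064749, -0.00096092, -0.00211716, -0.00093613,  0.00282017,
       -0.00081372]), 'joint_torque': array([ 4.31592980e-04, -5.45613348e+01, -2.74326146e+01,  6.45690970e-02,
        1.87902135e-02, -3.30635794e-05]), 'ee_pos': array([ 213.46707868, -586.87720747,  240.97152152]), 'orientation': array([-3.09256483e+00, -5.44788705e-01,  3.49540856e-04]), 'ft_force': array([ 0.24854333, -0.35968784, -1.40237296]), 'moment': array([-0.02670768,  0.03721085,  0.05565139]), 'grasp_force': 0.0, 'width': 88.08832869066292} 19.0
```

View pics/scene0.png

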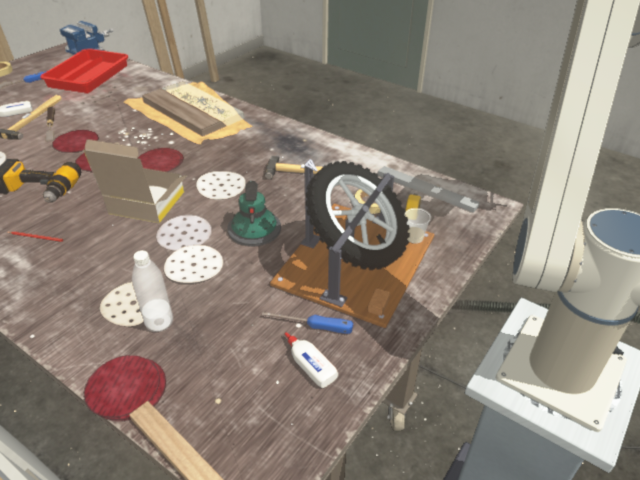

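View pics/top0.png

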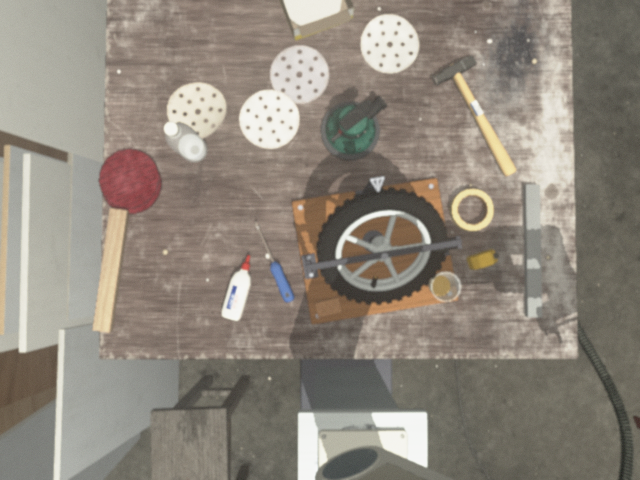

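Scene: the leaning wheel is at about (358,215), the board below it. Top: wheel centre is near (383,247), the pointer near (377,185), and a dark valve near (375,282). I'll zoom in on the top view and fit the stand.

```bash
cat > h.py <<'E'
import numpy as np, cv2
from scipy.spatial.transform import Rotation as R
from workcell import status, optics, ctrl
def cam(n):
    d=optics.get_image(n); K=np.array([[d["fx"],0,d["cx"]],[0,d["fy"],d["cy"]],[0,0,1.]])
    return d["frame"],K,np.array(d["rvec"],float),np.array(d["tvec"],float)
def ray(c,px):
    f,K,r,t=c; Rm=cv2.Rodrigues(r)[0]; o=-Rm.T@t; return o,Rm.T@np.linalg.solve(K,[px[0],px[1],1.])
def plane(c,px,p0,n):
    o,d=ray(c,px); return o+d*((np.array(p0)-o)@n/(d@n))
def proj(c,P): return cv2.projectPoints(np.array(P,float).reshape(-1,1,3),c[2],c[3],c[1],None)[0].reshape(-1,2)
E
python3 - <<'E'
from h import *
c=cam("top"); f=c[0]
hsv=cv2.cvtColor(f,cv2.COLOR_RGB2HSV)
m=cv2.inRange(hsv,(5,110,60),(18,255,255)); m[:160]=0;m[340:]=0;m[:,:280]=0;m[:,480:]=0
m=cv2.morphologyEx(m,cv2.MORPH_OPEN,np.ones((3,3)))
n,l,s,_=cv2.connectedComponentsWithStats(m); print(s[s[:,4]>80])
pts=np.argwhere(m)[:,::-1]; big=np.isin(l,[i for i in range(1,n) if s[i,4]>150]); 
P=np.array([plane(c,p,[0,0,15],[0,0,1.])[:2] for p in np.argwhere(big)[:,::-1]])
r=cv2.minAreaRect(P.astype(np.float32)); print(r)
for px in[(293,200),(437,180),(310,322)]: print(plane(c,px,[0,0,15],[0,0,1.]))
print("pointer",plane(c,(378,192),[0,0,241],[0,0,1.]))
crop=cv2.resize(f[165:330,280:480],None,fx=4,fy=4,interpolation=cv2.INTER_CUBIC)[:600]
cv2.imwrite("pics/c1.png",crop[:,:,::-1])
c2=cam("scene"); cv2.imwrite("pics/c2.png",cv2.resize(c2[0][150:300,260:450],None,fx=4,fy=4,interpolation=cv2.INTER_CUBIC)[:,:,::-1])
E
```

```text
[[     0      0    640    480 303444]
 [   405    179     38     38    580]
 [   293    195     51     58   1288]
 [   393    226     26     17    249]
 [   339    286     98     32   1070]]
((547.8150634765625, -30.258346557617188), (305.3526306152344, 365.02813720703125), 9.618290901184082)
[671.29431816 171.73205106  15.        ]
[ 723.0424953  -186.86102629   15.        ]
[370.96615357 128.47766367  15.        ]
pointer [662.07561604 -11.97095764 241.        ]
```

View pics/c1.png

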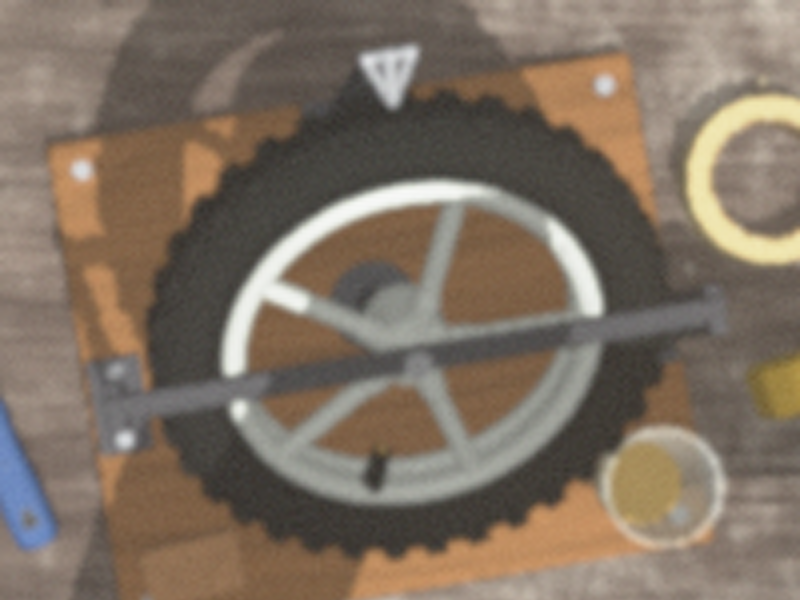

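View pics/c2.png

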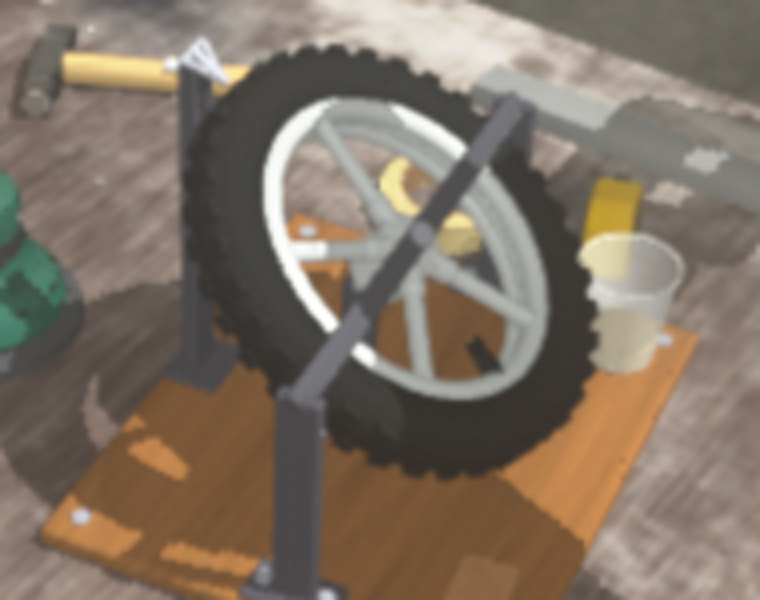

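Crop 1 (top): pointer tip at px (378.2,192), valve cap (374,280.5), bridge bolt (384.5,255.5). Crop 2 (scene): tip (316.3,170.5), valve (381,239), bolt (365,208). The valve is low, slightly left of the bottom. Next I fit the stand pose and measure q.

```bash
cat >> h.py <<'E'
def stand(x,y,a):
    M=R.from_euler('z',a).as_matrix(); C=np.array([x,y,0.])
    s,co=np.sin(np.radians(35)),np.cos(np.radians(35))
    u=M@[co,0,s]; v=M@[0,1,0]; n=M@[-s,0,co]
    return C,M,C+[0,0,155],u,v,n
E
python3 - <<'E'
from h import *
from scipy.optimize import least_squares
T=cam("top");S=cam("scene")
def model(p):
    C,M,W,u,v,n=stand(*p); g=lambda a:C+M@np.array(a,float)
    return [W+150*u,W+26*n,g([155,185,15]),g([155,-185,15])],[W+150*u,W+26*n,g([155,185,15]),g([-155,-185,15])]
obT=np.array([(378.2,192),(384.5,255.5),(292.5,200.5),(437.2,178.5)]);obS=np.array([(316.3,170.5),(365.3,208.3),(270,285),(433.8,235)])
def res(p):
    a,b=model(p); return np.r_[(proj(T,a)-obT).ravel(),(proj(S,b)-obS).ravel()]
r=least_squares(res,[544,-31,.145],loss='soft_l1'); print(r.x,res(r.x).round(1).reshape(-1,2))
C,M,W,u,v,n=stand(*r.x); np.save("p.npy",r.x)
def ang(c,px,h=10):
    d=plane(c,px,W+h*n,n)-W; return np.degrees(np.arctan2(d@v,d@u))%360,np.hypot(d@u,d@v)
cr=lambda x,y:(280+x/4,165+y/4); cs=lambda x,y:(260+x/4,150+y/4)
for nm,o in dict(valve=cr(376,465),s1=cr(455,215),s2=cr(275,290),s3=cr(295,445),s4=cr(467,455)).items(): print(nm,ang(T,o))
for nm,o in dict(valve=cs(480,350),s1=cs(325,130),s2=cs(300,248),s3=cs(423,370),s4=cs(520,315)).items(): print(nm,ang(S,o))
cur=R.from_rotvec(status.get_obs()["orientation"]).as_matrix()
tgt=np.c_[u,-v,-n]; print("W",W,u,v,n)
p=status.get_obs()["ee_pos"]
print("rot",R.from_matrix(cur.T@tgt).as_rotvec(), "shift to W+150n",cur.T@(W+150*n-p),"up 200",cur.T@[0,0,200.])
E
```

```text
[ 5.46768090e+02 -2.97900582e+01  1.55857911e-01] [[-0.8 -3. ]
 [-0.7  0.7]
 [-1.6 -0.5]
 [ 0.4 -0.7]
 [ 0.2  0.6]
 [ 1.8  0.1]
 [ 0.4 -3.9]
 [ 3.2 -1.5]]
valve (np.float64(162.9493335578805), np.float64(79.96551598906815))
s1 (np.float64(340.30237915573025), np.float64(84.88526005734937))
s2 (np.float64(53.92609476058581), np.float64(86.06674493225542))
s3 (np.float64(128.27735581968795), np.float64(86.42177950481408))
s4 (np.float64(199.82879181161664), np.float64(84.46523919983633))
valve (np.float64(160.00045933736928), np.float64(75.22105361399554))
s1 (np.float64(346.2972836078247), np.float64(89.64234857483308))
s2 (np.float64(52.49486262541987), np.float64(87.48434650209101))
s3 (np.float64(123.92162212864136), np.float64(87.36330583231536))
s4 (np.float64(195.94120793272845), np.float64(82.65652209710268))
W [546.76808997 -29.79005824 155.        ] [0.80922288 0.12715506 0.57357644] [-0.15522767  0.98787872  0.        ] [-0.56662396 -0.08903493  0.81915204]
rot [-0.05944542  0.60898167  0.18672434] shift to W+150n [ 419.19414735 -426.45858121  -36.24494331] up 200 [ 3.10234726e-03 -1.07354342e-01 -1.99999971e+02]
```

q ≈ 162.5°. The plan is to sweep the lower half clockwise (q decreasing) in two pushes, neither of them in the valve's gap. First I'll move to a hover with the tool along -n.

```bash
python3 -m inch '[[[0,0,-50,0,0,0,0],[40,-40,-90,0,0.05,0,0],[75,-75,-100,0,0.1,0.03,0],[110,-110,-100,0,0.15,0.06,0],[145,-145,-100,-0.01,0.2,0.08,0],[180,-180,-100,-0.02,0.25,0.1,0],[215,-215,-100,-0.03,0.3,0.12,0],[250,-250,-100,-0.04,0.36,0.14,0],[285,-285,-90,-0.05,0.42,0.16,0],[320,-320,-80,-0.06,0.48,0.18,0],[355,-355,-70,-0.06,0.54,0.187,0],[390,-390,-60,-0.06,0.609,0.187,0],[419,-426,-50,-0.06,0.609,0.187,0],[419,-426,-40,-0.06,0.609,0.187,0],[419,-426,-36,-0.06,0.609,0.187,0],[419,-426,-36,-0.06,0.609,0.187,0],[419,-426,-36,-0.06,0.609,0.187,0],[419,-426,-36,-0.06,0.609,0.187,0]]]'
cat > w.py <<'E'
from h import *
C,M,W,u,v,n=stand(*np.load("p.npy")); o=status.get_obs()
Q=R.from_rotvec(o["orientation"]).as_matrix(); T=np.c_[u,-v,-n]; d=o["ee_pos"]-W
print("t",o["t"],"u,v,n",d@u,d@v,d@n,"ang",np.degrees(np.arctan2(d@v,d@u))%360,"rotfix",R.from_matrix(Q.T@T).as_rotvec().round(3),"F",o["ft_force"].round(1),"w",o["width"],"q",o["qpos"].round(2))
E
python3 w.py
```

```text
t: 2.1
ee_pos: [462.0, -45.2, 278.3]
orientation: [-2.945, -0.226, -0.931]
ft_force: [0.2, 0.0, -0.7]
width: 0.7
grasp_force: 0.0
t 2.1 u,v,n 0.20929123056194499 -2.0615409453795372 150.4337626362854 ang 275.7969062714493 rotfix [ 0.003 -0.001 -0.002] F [ 0.2  0.  -0.7] w 0.6725008426928939 q [-0.27 -0.05  2.29  0.63  0.41  0.63]
```

```bash
python3 -m inch '[[[-18,24,20,0,0,0,0],[-35,47,50,0,0,0,0],[-35,47,80,0,0,0,0],[-35,47,90,0,0,0,0],[-35,47,90,0,0,0,0],[-35,47,90,0,0,0,0]]]'
python3 w.py; python3 - <<'E'
from h import *
a=cam("top")[0][165:330,280:480];b=cam("scene")[0][140:305,260:460]
cv2.imwrite("pics/d1.png",cv2.resize(np.hstack([a,b])[:,:,::-1],(800,330),interpolation=cv2.INTER_CUBIC))
E
```

```text
t: 2.7
ee_pos: [491.6, -87.4, 184.1]
orientation: [-2.944, -0.228, -0.928]
ft_force: [0.4, 0.9, 0.4]
width: 0.2
grasp_force: 0.0
t 2.7 u,v,n -35.288788637064215 -48.3518759388315 60.26075882520941 ang 233.87680304094033 rotfix [ 0.001  0.    -0.001] F [0.4 0.9 0.4] w 0.15397480124231774 q [-0.37  0.23  2.29  1.32  0.3  -0.18]
```

View pics/d1.png

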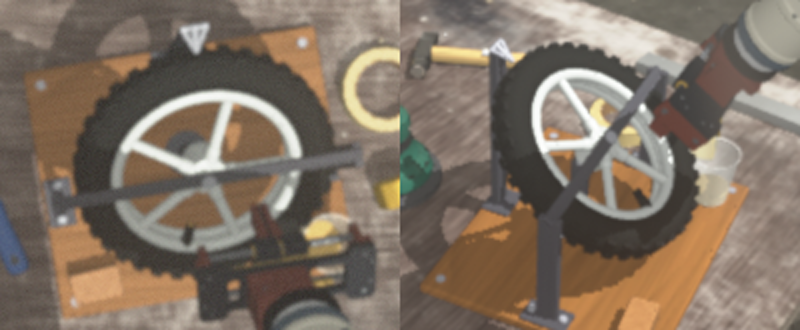

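Left half (top): fingers at about (265,215), in the gap right of the lower spoke at (230,215), clear of the bridge. Right half (scene): gripper above the cup, clear of it. Insert.

```bash
python3 -m inch '[[[0,0,15,0,0,0,0],[0,0,30,0,0,0,0],[0,0,40,0,0,0,0],[0,0,47,0,0,0,0],[0,0,47,0,0,0,0],[0,0,47,0,0,0,0]]]'; python3 w.py
python3 -c "
import numpy as np
for a in range(234,116,-6): print(a,(60*np.cos(np.radians(a))+35).round(1), (-60*np.sin(np.radians(a))-48.5).round(1))"
```

```text
t: 3.4
ee_pos: [518.6, -82.6, 146.5]
orientation: [-2.944, -0.23, -0.931]
ft_force: [-0.6, 0.4, 0.4]
width: 0.9
grasp_force: 0.0
t 3.4 u,v,n -34.40276518054599 -47.79572207416948 13.754786948511418 ang 234.25413061186583 rotfix [ 0.001 -0.002  0.001] F [-0.6  0.4  0.4] w 0.8526049895220412 q [-0.33  0.35  2.27  1.67  0.27 -0.51]
234 -0.3 0.0
228 -5.1 -3.9
222 -9.6 -8.4
216 -13.5 -13.2
210 -17.0 -18.5
204 -19.8 -24.1
198 -22.1 -30.0
192 -23.7 -36.0
186 -24.7 -42.2
180 -25.0 -48.5
174 -24.7 -54.8
168 -23.7 -61.0
162 -22.1 -67.0
156 -19.8 -72.9
150 -17.0 -78.5
144 -13.5 -83.8
138 -9.6 -88.6
132 -5.1 -93.1
126 -0.3 -97.0
120 5.0 -100.5
```

```bash
python3 -m inch '[[[-2.7,-1.9,0,0,0,0,0],[-5.1,-3.9,0,0,0,0,0],[-7.4,-6.1,0,0,0,0,0],[-9.6,-8.4,0,0,0,0,0],[-11.6,-10.8,0,0,0,0,0],[-13.5,-13.2,0,0,0,0,0],[-15.3,-15.8,0,0,0,0,0],[-17,-18.5,0,0,0,0,0],[-18.5,-21.3,0,0,0,0,0],[-19.8,-24.1,0,0,0,0,0],[-21,-27,0,0,0,0,0],[-22.1,-30,0,0,0,0,0],[-23,-33,0,0,0,0,0],[-23.7,-36,0,0,0,0,0],[-24.3,-39.1,0,0,0,0,0],[-24.7,-42.2,0,0,0,0,0],[-25,-45.3,0,0,0,0,0],[-25,-48.5,0,0,0,0,0]]]'; python3 w.py
```

```text
t: 5.2
ee_pos: [490.5, -37.7, 130.9]
orientation: [-2.945, -0.23, -0.928]
ft_force: [2.1, -3.8, 0.7]
width: 0.6
grasp_force: 1.6
t 5.2 u,v,n -60.39367776112103 0.9583953604207487 12.864146931192412 ang 179.09084191421096 rotfix [0.001 0.    0.   ] F [ 2.1 -3.8  0.7] w 0.6175530537655302 q [-0.23  0.35  2.35  2.12  0.25 -0.89]
```

```bash
python3 -m inch '[[[0,-3.1,0,0,0,0,0],[0.3,-6.3,0,0,0,0,0],[0.7,-9.4,0,0,0,0,0],[1.3,-12.5,0,0,0,0,0],[2,-15.5,0,0,0,0,0],[2.9,-18.5,0,0,0,0,0],[4,-21.5,0,0,0,0,0],[5.2,-24.4,0,0,0,0,0],[6.5,-27.2,0,0,0,0,0],[8,-30,0,0,0,0,0],[9.7,-32.7,0,0,0,0,0],[11.5,-35.3,0,0,0,0,0],[13.4,-37.8,0,0,0,0,0],[15.4,-40.1,0,0,0,0,0],[17.6,-42.4,0,0,0,0,0],[19.9,-44.6,0,0,0,0,0],[22.3,-46.6,0,0,0,0,0],[24.7,-48.5,0,0,0,0,0],[27.3,-50.3,0,0,0,0,0],[29,-51.5,0,0,0,0,0]]]'; python3 w.py
```

```text
t: 7.2
ee_pos: [506.3, 16.9, 147.8]
orientation: [-2.944, -0.23, -0.929]
ft_force: [-1.5, -2.5, -0.6]
width: 1.0
grasp_force: 1.2
t 7.2 u,v,n -30.911663591591974 52.43723737424535 12.830689202062661 ang 120.51927840494649 rotfix [ 0.001 -0.     0.   ] F [-1.5 -2.5 -0.6] w 0.9797242461999631 q [-0.06  0.32  2.32  2.23  0.16 -0.84]
```

```bash
python3 -m inch '[[[-3,2,0,0,0,0,0],[-5,5,0,0,0,0,0],[-5,5,0,0,0,0,0],[-5,5,-30,0,0,0,0],[-5,5,-70,0,0,0,0],[-5,25,-110,0,0,0,0],[-5,65,-130,0,0,0,0],[-5,105,-130,0,0,0,0],[-5,145,-130,0,0,0,0],[-5,145,-130,0,0,0,0],[-5,145,-130,0,0,0,0]]]'; python3 w.py
python3 - <<'E'
from h import *
a=cam("top")[0][165:330,280:480];b=cam("scene")[0][140:305,260:460]
cv2.imwrite("pics/d2.png",cv2.resize(np.hstack([a,b])[:,:,::-1],(800,330),interpolation=cv2.INTER_CUBIC))
E
```

```text
t: 8.3
ee_pos: [451.0, -142.4, 253.4]
orientation: [-2.946, -0.227, -0.933]
ft_force: [0.8, 0.2, 0.1]
width: 0.4
grasp_force: 0.0
t 8.3 u,v,n -35.38921280715081 -96.37974644252573 144.91067268838995 ang 249.83751405361437 rotfix [ 0.005 -0.002 -0.001] F [0.8 0.2 0.1] w 0.4247888806702002 q [-0.57  0.04  2.27  0.88  0.51  0.14]
```

View pics/d2.png

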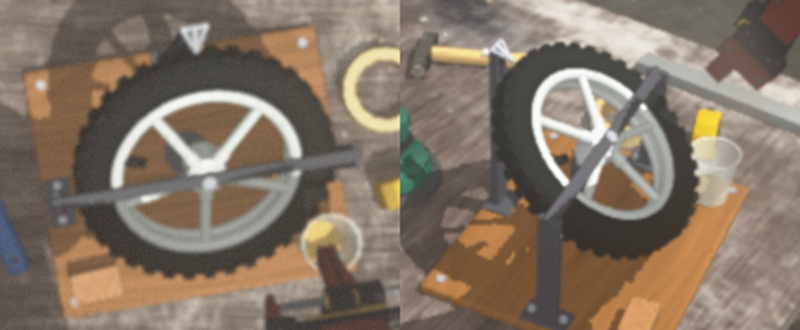

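Top: valve at (136,162), left and slightly up; spokes end at (155,118), (265,112), (207,250). The wheel is clear of the gripper.

```bash
cat > a.py <<'E'
from h import *
import sys
T=cam("top");S=cam("scene");C,M,W,u,v,n=stand(*np.load("p.npy"))
def ang(c,px,h=10):
    d=plane(c,px,W+h*n,n)-W; return (np.degrees(np.arctan2(d@v,d@u))%360).round(1),np.hypot(d@u,d@v).round(1),(d@u).round(1),(d@v).round(1)
for a in sys.argv[1:]:
    x,y=map(float,a.split(','))
    print(a,ang(T,(280+x/2,165+y/2)) if x<400 else ang(S,(260+(x-400)/2,140+y/2)))
E
python3 a.py 136,162 155,118 265,112 207,250 210,182 560,158 545,95 612,132
python3 - <<'E'
from h import *
# rim outer edge (bright) vs tyre (dark): fit ellipse of tyre outer contour in top, ray onto mid plane
C,M,W,u,v,n=stand(*np.load("p.npy"))
for nm in("top","scene"):
    c=cam(nm); g=cv2.GaussianBlur(c[0],(3,3),0).max(2)
    m=(g<75).astype(np.uint8)
    cen=proj(c,W)[0]
    # ray-march from centre: last dark px of tyre front inner edge (first dark->r~100)
    pts=[]
    for th in np.radians(np.arange(0,360,3)):
        d=lambda r:proj(c,W+15*n+r*(np.cos(th)*u+np.sin(th)*v))[0]
        rs=np.arange(84,118,.5); val=np.array([cv2.getRectSubPix(g,(1,1),tuple(map(float,d(r))))[0,0] for r in rs]).astype(float)
        k=np.argmin(np.gradient(cv2.GaussianBlur(val[None],(9,1),0)[0])); 
        if val[max(k-8,0)]-val[min(k+8,len(val)-1)]>50: pts.append([th,rs[k]])
    p=np.array(pts); A=np.c_[np.cos(p[:,0]),np.sin(p[:,0]),np.ones(len(p))]
    for _ in range(4):
        x=np.linalg.lstsq(A,p[:,1],rcond=None)[0]; e=abs(A@x-p[:,1]); k=e<2.5*np.median(e)+.5; A,p=A[k],p[k]
    print(nm,"centre off u,v; radius",x,len(p))
E
```

```text
136,162 (np.float64(68.1), np.float64(78.9), np.float64(29.5), np.float64(73.1))
155,118 (np.float64(30.9), np.float64(94.0), np.float64(80.7), np.float64(48.3))
265,112 (np.float64(314.6), np.float64(95.9), np.float64(67.3), np.float64(-68.2))
207,250 (np.float64(178.2), np.float64(106.0), np.float64(-105.9), np.float64(3.3))
210,182 (np.float64(204.1), np.float64(12.7), np.float64(-11.6), np.float64(-5.2))
560,158 (np.float64(65.7), np.float64(82.1), np.float64(33.8), np.float64(74.9))
545,95 (np.float64(8.3), np.float64(96.3), np.float64(95.3), np.float64(13.9))
612,132 (np.float64(277.9), np.float64(22.1), np.float64(3.0), np.float64(-21.9))
top centre off u,v; radius [  2.82911767  -0.49502682 104.81383289] 111
scene centre off u,v; radius [  5.07269067   5.46397813 104.3098085 ] 114
```

q ≈ 67°. The next push is in the gap between the 175° and 247° spokes, inserting at about 212°.

```bash
python3 -m inch '[[[-8,-32,20,0,0,0,0],[-16,-64,50,0,0,0,0],[-16,-64,80,0,0,0,0],[-16,-64,95,0,0,0,0],[-16,-64,110,0,0,0,0],[-16,-64,122,0,0,0,0],[-16,-64,132,0,0,0,0],[-16,-64,132,0,0,0,0],[-16,-64,132,0,0,0,0]]]'; python3 w.py
python3 -c "
import numpy as np
for a in range(211,126,-4): print(a,(60*np.cos(np.radians(a))+51).round(1), (-60*np.sin(np.radians(a))-32).round(1))"
```

```text
t: 9.5
ee_pos: [502.2, -64.5, 133.4]
orientation: [-2.944, -0.232, -0.925]
ft_force: [0.1, 0.1, 0.4]
width: 0.6
grasp_force: 0.0
t 9.5 u,v,n -52.886584319600466 -27.358595889509132 10.65868169480705 ang 207.35283816504892 rotfix [-0.001  0.002  0.001] F [0.1 0.1 0.4] w 0.588564171427694 q [-0.3   0.36  2.31  1.91  0.27 -0.73]
211 -0.4 -1.1
207 -2.5 -4.8
203 -4.2 -8.6
199 -5.7 -12.5
195 -7.0 -16.5
191 -7.9 -20.6
187 -8.6 -24.7
183 -8.9 -28.9
179 -9.0 -33.0
175 -8.8 -37.2
171 -8.3 -41.4
167 -7.5 -45.5
163 -6.4 -49.5
159 -5.0 -53.5
155 -3.4 -57.4
151 -1.5 -61.1
147 0.7 -64.7
143 3.1 -68.1
139 5.7 -71.4
135 8.6 -74.4
131 11.6 -77.3
127 14.9 -79.9
```

```bash
python3 -m inch '[[[-1.6,-2,0,0,0,0,0],[-3.2,-4.6,0,0,0,0,0],[-4.7,-8.5,0,0,0,0,0],[-6,-12.5,0,0,0,0,0],[-6.9,-16.6,0,0,0,0,0],[-7.6,-20.7,0,0,0,0,0],[-7.9,-24.9,0,0,0,0,0],[-8,-29,0,0,0,0,0],[-7.8,-33.2,0,0,0,0,0],[-7.3,-37.4,0,0,0,0,0],[-6.5,-41.5,0,0,0,0,0],[-5.4,-45.5,0,0,0,0,0],[-4,-49.5,0,0,0,0,0],[-2.4,-53.4,0,0,0,0,0],[-0.5,-57.1,0,0,0,0,0],[1.7,-60.7,0,0,0,0,0],[4.1,-64.1,0,0,0,0,0],[6.7,-67.4,0,0,0,0,0],[8.2,-69,0,0,0,0,0],[8.2,-69,0,0,0,0,0]]]'; python3 w.py
cat > snap.py <<'E'
from h import *
import sys
a=cam("top")[0][165:290,300:460];np.save("top.npy",a)
cv2.imwrite(sys.argv[1],cv2.resize(a[:,:,::-1],None,fx=4.8,fy=4.8,interpolation=cv2.INTER_CUBIC))
E
python3 snap.py pics/e1.png
```

```text
t: 11.5
ee_pos: [498.9, 3.9, 138.8]
orientation: [-2.944, -0.231, -0.929]
ft_force: [-0.3, -1.4, -1.2]
width: 0.5
grasp_force: 0.5
t 11.5 u,v,n -43.721531353063995 40.684712138873174 10.861585573568348 ang 137.0605336502302 rotfix [ 0.    -0.001  0.001] F [-0.3 -1.4 -1.2] w 0.45393798414791714 q [-0.1   0.33  2.34  2.28  0.19 -0.93]
```

View pics/e1.png

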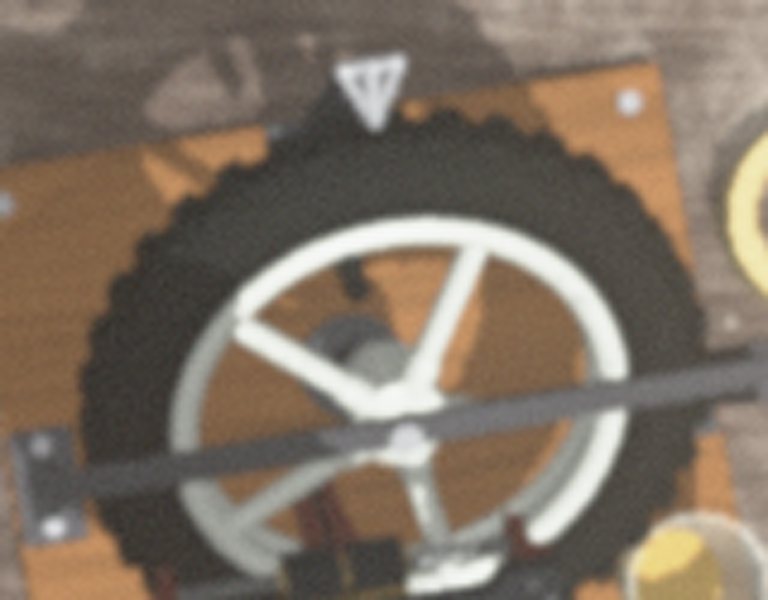

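Valve cap at (357,292), pointer tip (375,130). Upper spokes run (243,328)-(350,395) and (475,255)-(415,385), so about 16° remain. I'll solve it from the spoke lines.

```bash
cat > fit.py <<'E'
from h import *
from scipy.optimize import least_squares
T=cam("top");C,M,W,u,v,n=stand(*np.load("p.npy"))
def uv(x,y,h):
    d=plane(T,(300+(x+.5)/4.8-.5,165+(y+.5)/4.8-.5),W+h*n,n)-W; return np.array([d@u,d@v])
def fit(lines,q0,pt,extra=()):
    P=[(uv(*p,10),k) for k,ps in lines.items() for p in ps]
    def res(x):
        a=[x[0]+np.radians(k) for _,k in P]
        return [-(p[0]-x[1])*np.sin(t)+(p[1]-x[2])*np.cos(t) for (p,_),t in zip(P,a)]
    r=least_squares(res,[np.radians(q0),0,0]); x=r.x
    print("q(stand frame)",np.degrees(x[0]),"centre",x[1:],"res",np.round(r.fun,1))
    d=uv(*pt,0)-x[1:]; print("pointer angle",np.degrees(np.arctan2(d[1],d[0])),"r",np.hypot(*d))
    b=uv(402,437,26)-x[1:];print("bolt rel centre",b)
    for e in extra: d=uv(*e,10)-x[1:]; print("valve",np.degrees(np.arctan2(d[1],d[0])),np.hypot(*d))
E
python3 - <<'E'
from fit import *
fit({324+72-360-0+0 if 0 else 36:[(243,328),(350,395)],324:[(475,255),(415,385)],108:[(235,523),(335,465)],180:[(437,525),(418,475)]},16,(375,130),[(357,292),(350,268)])
E
```

```text
q(stand frame) 11.322158055259127 centre [-0.74328837 -1.40426977] res [-0.5  1.6 -0.1  0.6 -1.6  1.2  1.4  0.1]
pointer angle 0.4207644551488941 r 144.54261558276752
bolt rel centre [2.28048568 2.36164156]
valve 12.099188897101433 73.3510554290025
valve 11.795839630438754 86.29149988759349
```

```bash
python3 -m inch '[[[1.3,-1.4,0,0,0,0,0],[2.7,-2.8,0,0,0,0,0],[4.2,-4.2,0,0,0,0,0],[5.7,-5.6,0,0,0,0,0],[7.2,-6.9,0,0,0,0,0],[7.2,-6.9,0,0,0,0,0],[7.2,-6.9,0,0,0,0,0]]]'; python3 w.py
python3 snap.py pics/e2.png
```

```text
t: 12.3
ee_pos: [503.7, 11.4, 142.9]
orientation: [-2.944, -0.231, -0.929]
ft_force: [-0.6, -0.1, -0.6]
width: 0.1
grasp_force: 0.5
t 12.3 u,v,n -36.502378909330545 47.336894833927936 10.829146944559422 ang 127.63649915047347 rotfix [ 0.001 -0.001  0.001] F [-0.6 -0.1 -0.6] w 0.11549644249795292 q [-0.08  0.33  2.33  2.27  0.17 -0.9 ]
```

View pics/e2.png

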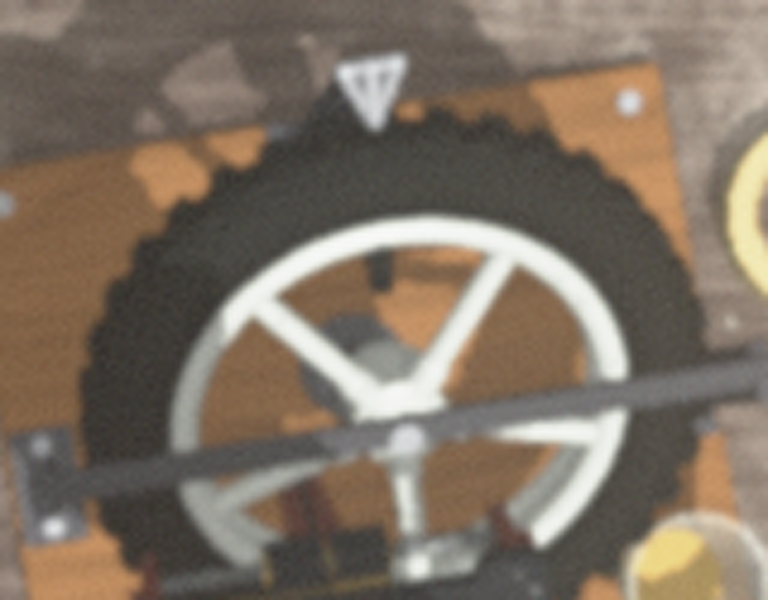

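The valve now runs (379,255)-(381,286), and the pointer is at (375,130). Upper spokes run (262,308)-(360,392) and (510,260)-(425,385).

```bash
python3 - <<'E'
from fit import *
fit({36:[(262,308),(360,392)],324:[(510,260),(425,385)],108:[(218,497),(310,463)],180:[(413,550),(407,480)],252:[(590,436),(510,432)]},3,(375,130),[(381,286),(378,258)])
a=np.load("top.npy"); g=cv2.resize(a,None,fx=4.8,fy=4.8,interpolation=cv2.INTER_CUBIC).astype(float).max(2)
# automatic spoke centroids along arcs r=45..80 in the stand frame (upper half) and valve (dark) at r=72..88
ctr=np.array([-0.7,-1.4])
def samp(r,t):
    p=proj(T,W+10*n+(r*np.cos(t)+ctr[0])*u+(r*np.sin(t)+ctr[1])*v)[0]
    x,y=(p-[300,165]+.5)*4.8-.5; return cv2.getRectSubPix(g.astype(np.float32),(1,1),(float(x),float(y)))[0,0]
for lo,hi in((15,58),(-60,-17)):
    o=[]
    for r in range(50,84,6):
        t=np.radians(np.arange(lo,hi,.5)); s=np.array([samp(r,x) for x in t]); w=np.clip(s-np.percentile(s,50)-50,0,None); o.append(np.degrees((w*t).sum()/w.sum()))
    print(np.round(o,1))
o=[]
for r in range(71,88,3):
    t=np.radians(np.arange(-15,16,.5)); s=np.array([samp(r,x) for x in t]); w=np.clip(85-s,0,None); o.append(np.degrees((w*t).sum()/w.sum()))
print("valve",np.round(o,1))
E
```

```text
q(stand frame) 1.470450433114199 centre [-0.87882331 -0.6084207 ] res [ 1.8  1.6 -1.  -0.8 -3.4  0.8  0.8  1.2  1.2 -0.6]
pointer angle 0.10519520849215187 r 144.67449676337657
bolt rel centre [2.41602062 1.56579249]
valve 3.0135178009098067 73.1429827701032
valve 2.8226613909548766 87.59106092425543
[38.2 38.4 38.5 38.5 38.4 38.5]
[-33.8 -33.6 -33.4 -33.  -32.9 -32.9]
valve [nan 3.6 3.5 3.3 3.4 3.2]<stdin>:16: RuntimeWarning: invalid value encountered in scalar divide
```

```bash
python3 -m inch '[[[0.6,-0.5,0,0,0,0,0],[1.2,-1,0,0,0,0,0],[1.9,-1.5,0,0,0,0,0],[1.9,-1.5,0,0,0,0,0],[1.9,-1.5,0,0,0,0,0]]]'; python3 w.py
python3 snap.py pics/e3.png; cat > auto.py <<'E'
from fit import *
a=np.load("top.npy"); g=cv2.resize(a,None,fx=4.8,fy=4.8,interpolation=cv2.INTER_CUBIC).max(2).astype(np.float32)
ctr=np.array([-0.7,-1.4])
def samp(r,t):
    p=proj(T,W+10*n+(r*np.cos(t)+ctr[0])*u+(r*np.sin(t)+ctr[1])*v)[0]
    x,y=(p-[300,165]+.5)*4.8-.5; return cv2.getRectSubPix(g,(1,1),(float(x),float(y)))[0,0]
def cen(lo,hi,rr,f): 
    o=[]
    for r in rr:
        t=np.radians(np.arange(lo,hi,.5)); s=np.array([samp(r,x) for x in t]); w=f(s)
        o.append(np.degrees((w*t).sum()/max(w.sum(),1e-9)))
    return np.round(o,1)
br=lambda s:np.clip(s-np.percentile(s,50)-50,0,None)
print(cen(15,58,range(50,84,6),br)-36,cen(-60,-17,range(50,84,6),br)+36,cen(-15,16,range(74,88,3),lambda s:np.clip(85-s,0,None)))
E
python3 auto.py
```

```text
t: 12.9
ee_pos: [504.9, 12.9, 143.9]
orientation: [-2.944, -0.23, -0.929]
ft_force: [-1.2, -2.3, -0.6]
width: 0.6
grasp_force: 0.9
t 12.9 u,v,n -34.84546613848612 48.649197597554874 10.823976633167614 ang 125.61250415904722 rotfix [ 0.001 -0.     0.   ] F [-1.2 -2.3 -0.6] w 0.6206925829786041 q [-0.07  0.32  2.33  2.26  0.17 -0.89]
[0.6 0.6 0.8 0.8 0.8 0.5] [0.6 0.6 1.  1.1 1.3 1.4] [1.6 1.4 1.4 1.2 1.4]
```

View pics/e3.png

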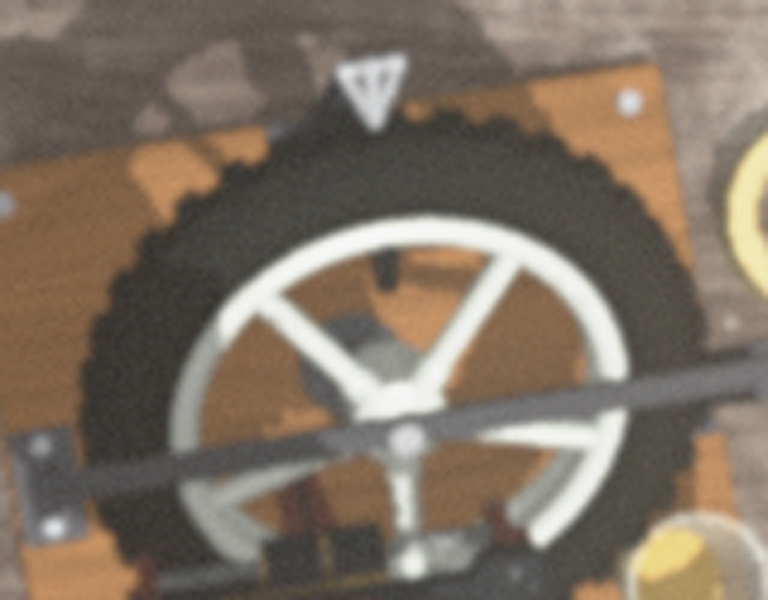

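The valve at (384-387,252-285) is nearly in line with the pointer (375,130), with about 0.7° left. I'll nudge, back off and retract.

```bash
python3 -m inch '[[[0.6,-0.5,0,0,0,0,0],[0.6,-0.5,0,0,0,0,0],[0.6,-0.5,0,0,0,0,0],[-1,0.8,0,0,0,0,0],[-4,4,0,0,0,0,0],[-5,6,0,0,0,0,0],[-5,6,0,0,0,0,0],[-5,6,-30,0,0,0,0],[-5,6,-70,0,0,0,0],[-5,20,-110,0,0,0,0],[-5,60,-140,0,0,0,0],[-5,100,-150,0,0,0,0],[-5,145,-150,0,0,0,0],[-5,145,-150,0,0,0,0],[-5,145,-150,0,0,0,0]]]'; python3 w.py; python3 snap.py pics/e4.png; python3 auto.py
```

```text
t: 14.5
ee_pos: [437.9, -146.6, 265.8]
orientation: [-2.946, -0.23, -0.931]
ft_force: [0.4, 0.5, -0.9]
width: 0.9
grasp_force: 0.0
t 14.5 u,v,n -39.4244850731992 -98.46695594311464 162.8553339560084 ang 248.17968061576963 rotfix [ 0.003 -0.001  0.001] F [ 0.4  0.5 -0.9] w 0.8641032860515119 q [-0.6   0.    2.27  0.84  0.56  0.16]
[0.  0.  0.  0.  0.1 0.1] [0.7 0.8 0.6 0.7 0.7 0.7] [1.  1.  1.  1.1 1.2]
```

View pics/e4.png

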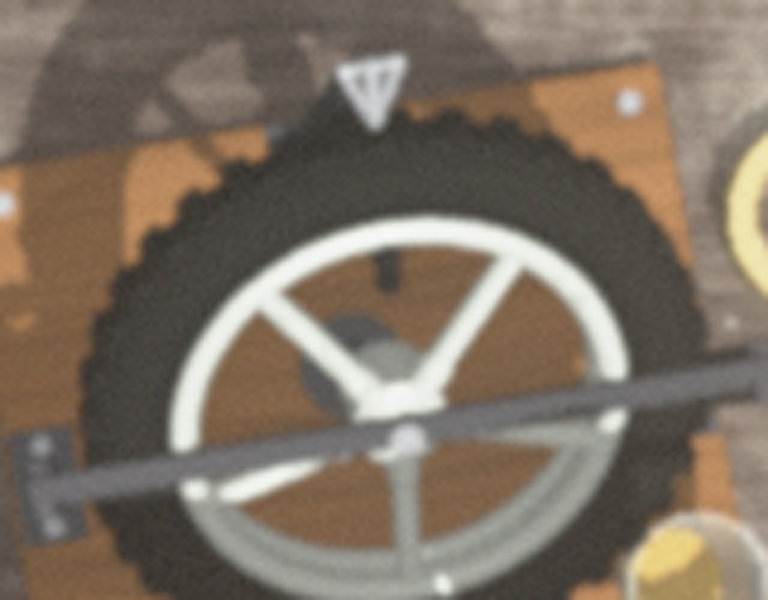

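Valve at (387,270), in line with the pointer (375,130) by the plane geometry, off by about 0.3°. The cup is unmoved and the arm is clear, so I'll hand in.

```bash
python3 -c "
from workcell import ctrl
print(ctrl.close_job())"
```

```text
the job is handed in; nothing more can be done
None
```

I turned the wheel about 162° clockwise in two spoke pushes. By my last picture the valve stands at the top within about 1° of the pointer, with the arm clear; the job is handed in (no verdict returned) at about 14.7 s.

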